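# Turn the lamp display to show the offer

### The job

On the lamp shop's counter display, gently push the scalloped rim of the turntable round with your fingers until the orange lamp pack stands at the front, centred behind the price card, and leave it there at rest. Turn it by the rim only: do not touch, lift or upset any of the packs standing on it, and leave the mug, the tape roll and the brown box on the desk where they are.

Things in the scene. Friction and masses are not known exactly. Their poses are not given: they have to be found in the camera images.
- foot: Fixed foot of the counter display: black round plate, 216 mm diameter, 14 mm high, with a 60 mm wide, 11 mm high tongue out to the front that carries the price card. Origin: on the turning axis, at desk height; z up; its +x axis points to the display's front, through the middle of the price card (roughly to the far side of the desk).
- card (a point): Middle of the price card: white card with a red band, 74 mm wide, in a clear slanting holder rising from the tongue to 50 mm above the desk, 168 to 214 mm from the turning axis (origin of foot), this point 188 mm out. Fixed.
- turntable: White turntable, black inlay, turns either way without stops about the foot's vertical axis on a slightly stiff bearing (0.07 N m; stops within a few degrees once no longer pushed). Underside 28 mm, top face 48 mm above the desk; disc radius 140 mm, with lobes out to 152 mm. Origin: on the axis, at the underside; z up; +x runs through the orange pack's place.
- hollow (a point): One of the 12 finger hollows of the rim, on the turntable's +x, 140 mm from the axis at mid-thickness; others every 30 degrees, each about 38 mm wide at the disc, wider outwards. Between them (15, 45, 75 ... degrees) stand round lobes (radius 20 mm, centred on the 132 mm circle, reaching out to 152 mm). Free air below the rim outside 108 mm radius, except at the card's tongue.
- station (a point): The orange pack's place on the turntable: point on its top face, 72 mm from the axis along its +x.
- pack_orange: The marked item: square orange lamp carton with a yellow band at the foot and a printed white bulb on each side, 48 x 48 x 62 mm, standing loose on the turntable, one side facing outwards within about 5 degrees. Origin: centre of its underside; z up; x points outwards from the turntable's axis.
- pack_blue: Square blue lamp carton, 48 x 48 x 62 mm, loose on the turntable opposite the orange one. Origin: centre of its underside, z up.
- tube_purple1: round lamp pack (purple, white lid), 49 mm diameter, 62 mm high, loose on the turntable about 72 mm from its centre. Origin: centre of its underside, z up.
- tube_green1: round lamp pack (green, white lid), 49 mm diameter, 62 mm high, loose on the turntable about 72 mm from its centre. Origin: centre of its underside, z up.
- tube_purple2: round lamp pack (purple, white lid), 49 mm diameter, 62 mm high, loose on the turntable about 72 mm from its centre. Origin: centre of its underside, z up.
- tube_green2: round lamp pack (green, white lid), 49 mm diameter, 62 mm high, loose on the turntable about 72 mm from its centre. Origin: centre of its underside, z up.
- mug: White mug, 80 mm diameter, 92 mm high, with a handle, loose on the desk beside the display. Origin: centre of its underside, z up.
- tape: Blue roll of tape lying flat, 84 mm outside diameter, 24 mm high, loose on the desk. Origin: centre of its underside, z up.
- stock_box: Tall brown cardboard carton with a white stripe, 55 x 55 x 105 mm, loose on the desk beside the display. Origin: centre of its underside, z up.

How it is judged (in metres and radians):
At the end, for the whole second after the job is handed in: The orange pack stands on its place (15 mm) on the card's side, centred within 10 mm sideways of the line from the axis through the card, facing it within 0.25 rad; turntable at rest; all packs upright on it; mug, tape, brown box within 30 mm of their starts (x of pack_orange in the frame of foot above 0.05 m and y of pack_orange in the frame of foot between -0.01 and 0.01 m and angle between the x axis of pack_orange and the x axis of foot, either way round below 0.25 rad and horizontal distance between pack_orange and station below 0.015 m and angular speed of turntable below 0.03 rad/s and angle between each of pack_orange, pack_blue, tube_purple1, tube_green1, tube_purple2, tube_green2's own z axis and vertical below 0.1 rad and horizontal distance between each of pack_orange, pack_blue, tube_purple1, tube_green1, tube_purple2, tube_green2 and turntable below 0.09 m and height (world z) of pack_orange between 0.043 and 0.055 m and height (world z) of pack_blue between 0.043 and 0.055 m and height (world z) of tube_purple1 between 0.043 and 0.055 m and height (world z) of tube_green1 between 0.043 and 0.055 m and height (world z) of tube_purple2 between 0.043 and 0.055 m and height (world z) of tube_green2 between 0.043 and 0.055 m and distance of each of mug, tape, stock_box from where it was at the start of the episode below 0.03 m and angle between each of mug, tape, stock_box's own z axis and vertical below 0.2 rad); the robot touches nothing.
It fails at once if a pack on the turntable is touched by the robot (more than 1 N) (contact force between any of the fingers, the arm and pack_orange above 1 N or contact force between any of the fingers, the arm and pack_blue above 1 N or contact force between any of the fingers, the arm and tube_purple1 above 1 N or contact force between any of the fingers, the arm and tube_green1 above 1 N or contact force between any of the fingers, the arm and tube_purple2 above 1 N or contact force between any of the fingers, the arm and tube_green2 above 1 N).
It fails at once if a pack is lifted, tips over or slides off its place on the turntable (height (world z) of any of pack_orange, pack_blue, tube_purple1, tube_green1, tube_purple2, tube_green2 above 0.06 m or angle between any of pack_orange, pack_blue, tube_purple1, tube_green1, tube_purple2, tube_green2's own z axis and vertical above 0.4 rad or horizontal distance between any of pack_orange, pack_blue, tube_purple1, tube_green1, tube_purple2, tube_green2 and turntable above 0.095 m or horizontal distance between pack_orange and station above 0.02 m).
It fails at once if the turntable is shoved hard or clamped (more than 50 N) (contact force between any of the fingers, the arm and turntable above 50 N).
It fails at once if the mug, tape roll or stock box is moved more than 30 mm or tipped (distance of any of mug, tape, stock_box from where it was at the start of the episode above 0.03 m or angle between any of mug, tape, stock_box's own z axis and vertical above 0.3 rad).
It also fails if it takes over 54 s, if anything falls off the work surface, if the arm or the gripper's body presses on something with over 40 N, if the wrist force passes 120 N, or if a joint passes its speed limit or range.

### The arm

A 6-joint arm with a two-finger parallel gripper is mounted at the origin on the work surface. World frame = base frame: x ahead of the robot, y to its left, z up, the work surface at z = 0. Lengths are in m, angles in degrees, forces in N, time in s.
With the tool pointing down it reaches from about 0.35 to 0.925 m from the base axis. Payload 6.4 kg.
Tool frame: the origin (TCP) lies at the very end of the fingers, on their centre line; the grasp point (between the pads) lies 19 mm behind it; z points along the fingers, y is the direction in which the jaws open and shut (so a half turn about z gives the same grasp; the last joint's range is limited). The gripper opens to 85 mm and grips with 20 to 120 N. Pads are 22 mm wide; open, the fingers measure 114 mm over their backs; the gripper's body (76 mm by 85 mm) begins 54 mm behind the grasp point. The pads swing forward as they close: fully open they stand 13 mm farther back than shut.
Start: joints at [-79.303, 14.043, 89.255, -0, 76.702, -9.975], TCP at [0.229, -0.608, 0.231] pointing down, gripper open.
Joint ranges: [-179.41, 179.41], [-58.25, 129.5], [7.25, 145.43], [-54.29, 234.29], [11.92, 165.04], [-157.13, 157.13]. Speed limits (degrees/s): [147.25, 147.25, 180, 180, 180, 180].

### API

Orientations are given as [roll, pitch, yaw] about the fixed x, y, z axes, in that order (R = Rz(yaw) Ry(pitch) Rx(roll)).
In Python, from plant import * gives the robot as it stands.
- The arm moves only by the tool apply_moves, never from a script. Its arguments are lists of equal length, an entry for each row: "linear": the shift along the tool's x, y, z in cm, a list of three; "dr": the turn, a rotation vector about the tool's x, y, z in rad, a list of three; "fingers": the finger opening in cm, from 0 to 8.54. A call has 1 to 12 rows; each row is the pose to reach, as a shift and turn from the pose measured when the call began, along the tool's axes at that moment; what a row does not reach only later rows make up. A row lasts 1/10 s, in which the tool goes at most 50 mm and 8.59 degrees, less where a joint would pass 70% of its speed; a pose out of reach is approached as far as the arm can. A call with a gripper value outside its range is refused whole. The fingers move at their own pace and stop on an object; "newtons" is the grip in N (left out, the last holds). Time passes only in rows, so rows that repeat a pose let the fingers close. It gives the time, the measured TCP pose, the force and the opening at its end, in the units of the state.
- get_obs(): the state, without advancing time (a new reading comes with each control period).
- grab_frame(name): name is "scene" or "top" or "wrist"; returns (picture, depth): 384x512x3 uint8, red, green, blue; 384x512 float32, m along the optical axis (not along the pixel's ray), 0 where there is no reading.
- camera_info(name): a dict with "intrinsics" (3x3 intrinsics, pixels), "k1" (the pictures are not rectified: a ray, as slopes to the right and down, at radius r is drawn at 1 + k1 r^2 times it, then the intrinsics apply), "origin" and "orientation" of the camera in the world; the wrist camera has in their place "T_tool_cam" (4x4, takes a point from camera to tool coordinates, whose origin is the TCP and whose axes are the flange's). Camera axes: x right, y down, z forward; pixel columns grow to the right and rows downward; lengths in m; the calibration is good to about 2 mm. A picture is of the moment at which its call begins: read the wrist's pose just before it. camera_info takes no time and is no camera call.
- sign_off(): hands the job in, once; it reports no verdict.
Trained networks look in the newest picture that a camera, given by its name, has taken for a name from the list of things; names that differ only in an ending like _2 or _b are one class to them, and where a whole thing is asked for, a point or a joint stands for the part that bears it (a point fixed in the world has none). Each returns a list of dicts, best first, with "score" (0 to 1); they miss things now and then, are a little off and sometimes report something else, mostly with a low value. They report only what shows in the picture. A call takes as long as a camera call.
- masks_of(camera, thing): "region" (384x512 bool, what is visible of it) and "at" ([row, column] as shares, 0 to 1, of the picture: columns of its width, rows of its height, amid what is visible of it).
- tip_of(camera, thing): "at" ([row, column] as shares, 0 to 1, of the picture: columns of its width, rows of its height: a listed point, or the origin of a listed thing).
The state is a dict: "time": time; "joints": joint angles; "qvel": joint speeds; "joint_efforts": joint torques, N m; "tool_pos": TCP position; "ee_rot": TCP orientation; "force": force on the tool from outside, world axes, zero at the start; "ft_torque": the same for the moment, N m; "gripper_width": finger opening in m.
Only numpy, scipy, OpenCV 4.12 (cv2) and the standard library are available. Lean on these libraries where they do the work, as an engineer would, in place of code of your own. Each camera call takes 0.05 s, during which the arm holds its last target. There are 200 camera calls.

## Working session

There is one attempt and no reset: what is moved stays moved. The work goes in short steps, Python scripts to look and compute and a tool call to move; the robot and the scene stay as the last step left them, time stands still between calls to the robot, and variables do not carry over. Pictures are saved under pics/ and viewed, about 8 in all and at most 12, crops included, and the job is handed in when it is done.

Besides the shell and the picture viewer there is one more tool, called after ">>>" by a JSON object that holds its "method" and its "body". apply_moves: Moves the arm, as the interface text tells. Its arguments: {"type":"object","properties":{"linear":{"type":"array","items":{"type":"array","items":{"type":"number"}}},"dr":{"type":"array","items":{"type":"array","items":{"type":"number"}}},"fingers":{"type":"array","items":{"type":"number"}},"newtons":{"type":"number"}},"required":["linear","dr","fingers"]}

```bash
mkdir -p pics
cat > h.py <<'E'
from plant import *
import numpy as np, cv2
from scipy.spatial.transform import Rotation as R
def cam(name):
    c=camera_info(name); K=np.array(c["intrinsics"])
    if name=="wrist":
        o=get_obs(); T=np.eye(4);T[:3,:3]=R.from_euler('xyz',o["ee_rot"],degrees=True).as_matrix();T[:3,3]=o["tool_pos"]
        T=T@np.array(c["T_tool_cam"])
    else:
        T=np.eye(4); q=np.array(c["orientation"],float)
        T[:3,:3]=q if q.shape==(3,3) else (R.from_euler('xyz',q,degrees=True).as_matrix() if q.size==3 else R.from_quat(q).as_matrix())
        T[:3,3]=c["origin"]
    return K,c["k1"],T
def ray(name,u,v):
    K,k1,T=cam(name)
    xd=np.array([(u-K[0,2])/K[0,0],(v-K[1,2])/K[1,1]]); x=xd.copy()
    for _ in range(20): x=xd/(1+k1*(x@x))
    return T[:3,3],T[:3,:3]@np.array([x[0],x[1],1])
def on_plane(name,u,v,z):
    o,d=ray(name,u,v); return o+d*(z-o[2])/d[2]
def with_depth(name,u,v,dep):
    o,d=ray(name,u,v); return o+d*dep
def save(img,f): cv2.imwrite(f,cv2.cvtColor(img,cv2.COLOR_RGB2BGR))
E
python3 - <<'E'
from h import *
print(get_obs())
for n in("scene","top","wrist"): print(n,camera_info(n))
a,da=grab_frame("top");b,db=grab_frame("scene")
save(np.hstack([a,b])[:, :],"pics/x.png")
cv2.imwrite("pics/a.png",cv2.resize(cv2.cvtColor(a,cv2.COLOR_RGB2BGR),(800,600)))
cv2.imwrite("pics/b.png",cv2.resize(cv2.cvtColor(b,cv2.COLOR_RGB2BGR),(800,600)))
for t,z in (("foot",0),("card",.035),("turntable",.028),("hollow",.038),("station",.048),("pack_orange",.048),("pack_blue",.048),("tube_purple1",.048),("mug",0),("tape",0),("stock_box",0)):
  for c in("top","scene"):
    for r in tip_of(c,t)[:2]:
      v,u=r["at"];v*=384;u*=512
      print(t,c,round(r["score"],2),round(u),round(v),on_plane(c,u,v,z).round(3))
E
```

```text
{'time': 0.0, 'joints': array([-7.93029040e+01,  1.40846992e+01,  8.93253160e+01, -9.01729196e-04,
        7.67012998e+01, -9.97617347e+00]), 'qvel': array([ 0.08856639, -0.02135958, -0.11528396, -0.06197674, -0.06682949,
        0.00550547]), 'joint_efforts': array([ 2.32706734e-04, -4.29507709e+01, -3.26125717e+01, -1.77410839e-04,
        5.28570890e-03, -7.98582619e-06]), 'tool_pos': array([ 0.22936104, -0.60759122,  0.23017004]), 'ee_rot': array([-1.79890216e+02, -1.84201709e-02,  2.06734601e+01]), 'force': array([-0.23840164,  0.95204653, -0.0560937 ]), 'ft_torque': array([-0.03785307, -0.02435908,  0.06472667]), 'gripper_width': 0.08532165756722389}
scene {'intrinsics': array([[377.07052914,   0.        , 254.07936121],
       [  0.        , 377.07052914, 191.17522408],
       [  0.        ,   0.        ,   1.        ]]), 'k1': -0.018665789262403667, 'origin': array([1.31177705, 0.36911397, 0.6803498 ]), 'orientation': array([-128.67671977,   -1.19491686,  116.80222753])}
top {'intrinsics': array([[389.9561516 ,   0.        , 252.10167033],
       [  0.        , 389.9561516 , 
[... 1549 characters left out ...]
31 163 [0.677 0.085 0.048]
pack_blue scene 0.61 263 215 [0.674 0.088 0.048]
tube_purple1 top 0.68 257 173 [0.65  0.009 0.048]
tube_purple1 top 0.68 239 191 [0.598 0.061 0.048]
tube_purple1 scene 0.86 245 188 [ 0.599 -0.003  0.048]
tube_purple1 scene 0.82 240 203 [0.66  0.016 0.048]
mug top 0.79 138 188 [0.603 0.354 0.   ]
mug scene 0.91 370 251 [0.621 0.353 0.   ]
tape top 0.91 334 183 [ 0.634 -0.221  0.   ]
tape scene 0.56 178 184 [ 0.625 -0.213  0.   ]
tape scene 0.29 264 213 [0.618 0.064 0.   ]
stock_box top 0.96 320 240 [ 0.465 -0.181  0.   ]
stock_box top 0.43 245 215 [0.533 0.04  0.   ]
stock_box scene 0.59 218 159 [ 0.454 -0.179  0.   ]
stock_box scene 0.27 232 247 [0.767 0.049 0.   ]
```

View pics/a.png

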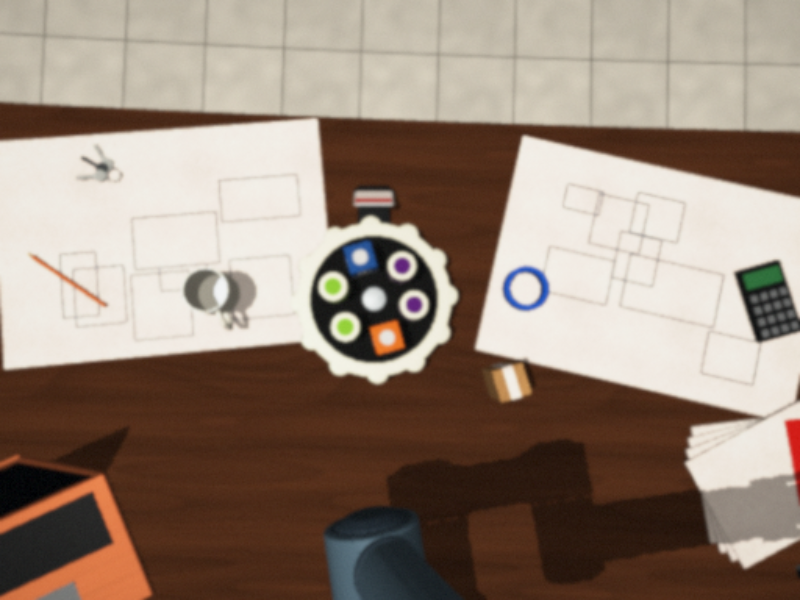

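View pics/b.png

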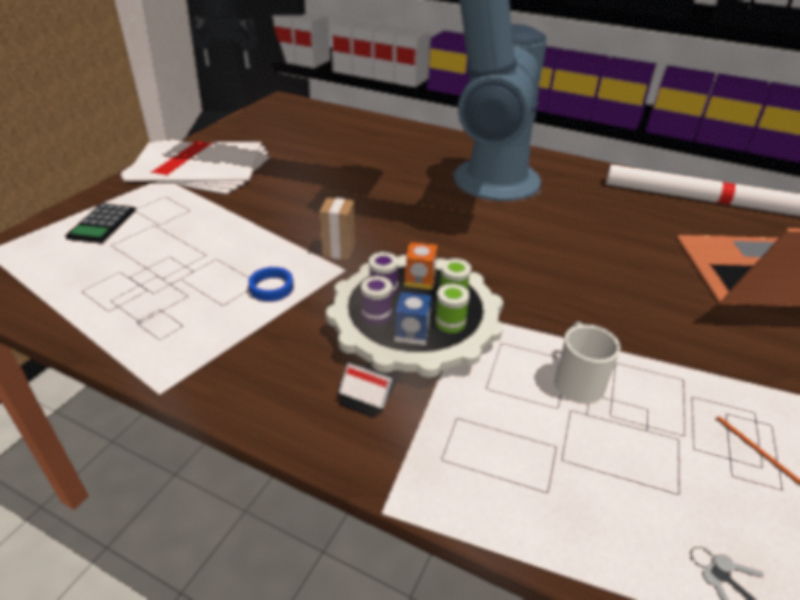

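The top view (800x600) shows the axis near (374,299), the card at (373,200) and the orange pack at (387,337), on the near side about 160° from the card. The mug is on the left; the tape and brown box are on the right, all more than 80 mm off the rim. Next I'll refine the axis and the rim phase.

```bash
cat > meas.py <<'E'
from h import *
from scipy.optimize import least_squares
def rim(img,c="top"):
    m=masks_of(c,"turntable")[0]["region"].astype(np.uint8)
    cs,_=cv2.findContours(m,cv2.RETR_EXTERNAL,cv2.CHAIN_APPROX_NONE)
    k=max(cs,key=cv2.contourArea)[:,0]
    P=np.array([on_plane(c,u,v,.048)[:2] for u,v in k])
    f=lambda p:(np.hypot(*(P-p[:2]).T)-p[2]-p[3]*np.cos(12*np.arctan2(*(P-p[:2]).T[::-1]))-p[4]*np.sin(12*np.arctan2(*(P-p[:2]).T[::-1])))
    s=least_squares(f,[.597,.065,.147,0,0],loss="soft_l1",f_scale=.003)
    p=s.x; ph=np.degrees(np.arctan2(p[4],p[3]))/12  # lobe angle mod 30
    return p[:3],np.hypot(p[3],p[4]),(ph+15)%30,np.std(f(p))
def colour(img,c,lo,hi,ax,z,rmin,rmax):
    hsv=cv2.cvtColor(img,cv2.COLOR_RGB2HSV); m=cv2.inRange(hsv,lo,hi)
    P=np.array([on_plane(c,u,v,z)[:2] for v,u in np.argwhere(m)]); r=np.hypot(*(P-ax).T)
    P=P[(r>rmin)&(r<rmax)]; return len(P),P.mean(0)
E
python3 - <<'E'
from meas import *
img,d=grab_frame("top")
p,a,h,s=rim(img); print("axis",p.round(4),"lobe amp",a.round(4),"hollow mod30",h.round(2),"std",s)
ax=p[:2]
for n,q in (("orange top",colour(img,"top",(5,150,120),(18,255,255),ax,.11,.03,.12)),("red band",colour(img,"top",(0,90,60),(4,255,255),ax,.045,.15,.23)),("red2",colour(img,"top",(172,90,60),(179,255,255),ax,.045,.15,.23))):
    w=q[1]-ax; print(n,q[0],q[1].round(4),np.degrees(np.arctan2(w[1],w[0])).round(2),np.hypot(*w).round(4))
for c in("top","scene"):
  if c=="scene": grab_frame(c)
  for t,z in(("pack_orange",.048),("station",.048),("card",.038),("hollow",.038)):
    v,u=tip_of(c,t)[0]["at"]; w=on_plane(c,u*512,v*384,z)[:2]-ax
    print(c,t,np.degrees(np.arctan2(w[1],w[0])).round(2),np.hypot(*w).round(4))
print(get_obs()["time"])
E
```

```text
axis [0.5985 0.0588 0.1431] lobe amp 0.0062 hollow mod30 19.25 std 0.0018221788710932507Traceback (most recent call last):
  File "<stdin>", line 5, in <module>
  File "meas.py", line 14, in colour
    P=np.array([on_plane(c,u,v,z)[:2] for v,u in np.argwhere(m)]); r=np.hypot(*(P-ax).T)
                ~~~~~~~~^^^^^^^^^
  File "h.py", line 20, in on_plane
    o,d=ray(name,u,v); return o+d*(z-o[2])/d[2]
        ~~~^^^^^^^^^^
  File "h.py", line 15, in ray
    K,k1,T=cam(name)
           ~~~^^^^^^
  File "h.py", line 5, in cam
    c=camera_info(name); K=np.array(c["intrinsics"])
ValueError: time passes only in moves, steps and waits
```

```bash
sed -i 's/^def cam(name):/import functools\ncinfo=functools.lru_cache(camera_info)\ndef cam(name):/; s/c=camera_info(name)/c=cinfo(name)/' h.py
python3 - <<'E'
from meas import *
img,d=grab_frame("top")
p,a,h,s=rim(img); print("axis",p.round(4),"lobe amp",a.round(4),"hollow mod30",h.round(2),"std",s)
ax=p[:2]
for n,q in (("orange top",colour(img,"top",(5,150,120),(18,255,255),ax,.11,.03,.12)),("red band",colour(img,"top",(0,90,60),(4,255,255),ax,.045,.15,.23))):
    w=q[1]-ax; print(n,q[0],q[1].round(4),np.degrees(np.arctan2(w[1],w[0])).round(2),np.hypot(*w).round(4))
for c in("top","scene"):
  if c=="scene": grab_frame(c)
  for t,z in(("pack_orange",.048),("station",.048),("card",.038),("hollow",.038)):
    v,u=tip_of(c,t)[0]["at"]; w=on_plane(c,u*512,v*384,z)[:2]-ax
    print(c,t,np.degrees(np.arctan2(w[1],w[0])).round(2),np.hypot(*w).round(4))
print(get_obs()["time"])
E
```

```text
axis [0.5982 0.0581 0.1427] lobe amp 0.0065 hollow mod30 19.45 std 0.0021803060365648804
orange top 261 [0.5297 0.0353] -161.56 0.0722
red band 45 [0.7803 0.0662] 2.53 0.1823
top pack_orange -164.24 0.0773
top station -161.53 0.0715
top card 0.08 0.1837
top hollow -163.3 0.1442
scene pack_orange -154.45 0.0618
scene station -163.86 0.0713
scene card 4.69 0.192
scene hollow -159.71 0.1366
1.85
```

```bash
cat > plan.py <<'E'
from h import *
AX=np.array([.598,.0585])
def polar(phi,r,z): f=np.radians(phi); return [AX[0]+r*np.cos(f),AX[1]+r*np.sin(f),z,phi-90]
def rows(targets):
    o=get_obs(); p=np.array(o["tool_pos"]); M=R.from_euler('xyz',o["ee_rot"],degrees=True)
    L=[];D=[]
    for x,y,z,yaw in targets:
        L.append([round(float(v),1) for v in M.inv().apply(np.array([x,y,z])-p)*100])
        D.append([round(float(v),2)+0 for v in (M.inv()*R.from_euler('xyz',[180,0,yaw],degrees=True)).as_rotvec()])
    print("t",round(o["time"],2),"pos",p.round(4),"rot",np.round(o["ee_rot"],1),"F",np.round(o["force"],1)); print(L);print(D)
E
python3 - <<'E'
from plan import *
a=np.array([.229,-.608,.231,20.7]); b=np.array(polar(-161,.19,.15)); b[3]+=360
rows([a+(b-a)*s for s in np.arange(1,21)/20])
E
```

```text
t 1.85 pos [ 0.2295 -0.6082  0.2313] rot [-180.     0.    20.7] F [ 0.4  0.2 -0.3]
[[1.9, -2.5, 0.4], [3.9, -5.0, 0.8], [5.8, -7.5, 1.2], [7.8, -10.0, 1.6], [9.7, -12.5, 2.1], [11.7, -15.0, 2.5], [13.6, -17.5, 2.9], [15.6, -20.0, 3.3], [17.5, -22.5, 3.7], [19.5, -25.0, 4.1], [21.4, -27.5, 4.5], [23.4, -30.0, 4.9], [25.4, -32.5, 5.3], [27.3, -35.0, 5.7], [29.3, -37.4, 6.1], [31.2, -39.9, 6.5], [33.2, -42.4, 6.9], [35.1, -44.9, 7.3], [37.1, -47.4, 7.7], [39.0, -49.9, 8.1]]
[[0.0, 0.0, -0.08], [0.0, 0.0, -0.15], [0.0, 0.0, -0.23], [0.0, 0.0, -0.31], [0.0, 0.0, -0.39], [0.0, 0.0, -0.46], [0.0, 0.0, -0.54], [0.0, 0.0, -0.62], [0.0, 0.0, -0.69], [0.0, 0.0, -0.77], [0.0, 0.0, -0.85], [0.0, 0.0, -0.93], [0.0, 0.0, -1.0], [0.0, 0.0, -1.08], [0.0, 0.0, -1.16], [0.0, 0.0, -1.23], [0.0, 0.0, -1.31], [0.0, 0.0, -1.39], [0.0, 0.0, -1.46], [0.0, 0.0, -1.54]]
```

>>> {"method": "apply_moves", "body": {"linear": [[1.9,-2.5,0.4],[3.9,-5.0,0.8],[5.8,-7.5,1.2],[7.8,-10.0,1.6],[9.7,-12.5,2.1],[11.7,-15.0,2.5],[13.6,-17.5,2.9],[15.6,-20.0,3.3],[17.5,-22.5,3.7],[19.5,-25.0,4.1],[21.4,-27.5,4.5],[23.4,-30.0,4.9]], "dr": [[0,0,-0.08],[0,0,-0.15],[0,0,-0.23],[0,0,-0.31],[0,0,-0.39],[0,0,-0.46],[0,0,-0.54],[0,0,-0.62],[0,0,-0.69],[0,0,-0.77],[0,0,-0.85],[0,0,-0.93]], "fingers": [0,0,0,0,0,0,0,0,0,0,0,0], "newtons": 20}}

```text
time: 3.05
tool_pos: [0.3427, -0.2438, 0.1824]
ee_rot: [180.0, 0.0, 74.1]
force: [0.4, 0.1, 0.6]
gripper_width: 0.0005
```

Run:
```python
from plan import *
o=get_obs(); a=np.array([*o["tool_pos"],o["ee_rot"][2]]); b=np.array(polar(-161,.19,.12)); b[3]+=360
rows([a+(b-a)*s for s in np.arange(1,11)/10]); print(o["gripper_width"],o["joints"].round(0))
```

```text
t 3.05 pos [ 0.3427 -0.2438  0.1824] rot [180.    0.   74.1] F [0.4 0.1 0.6]
[[2.5, 0.1, 0.6], [5.0, 0.1, 1.2], [7.6, 0.2, 1.9], [10.1, 0.3, 2.5], [12.6, 0.3, 3.1], [15.1, 0.4, 3.7], [17.6, 0.5, 4.4], [20.2, 0.6, 5.0], [22.7, 0.6, 5.6], [25.2, 0.7, 6.2]]
[[0.0, 0.0, -0.06], [0.0, 0.0, -0.12], [0.0, 0.0, -0.18], [0.0, 0.0, -0.24], [0.0, 0.0, -0.3], [0.0, 0.0, -0.37], [0.0, 0.0, -0.43], [0.0, 0.0, -0.49], [0.0, 0.0, -0.55], [0.0, 0.0, -0.61]]
0.0004942389431905851 [-51. -16. 124.   0.  72. -35.]
```

>>> {"method": "apply_moves", "body": {"linear": [[2.5,0.1,0.6],[5.0,0.1,1.2],[7.6,0.2,1.9],[10.1,0.3,2.5],[12.6,0.3,3.1],[15.1,0.4,3.7],[17.6,0.5,4.4],[20.2,0.6,5.0],[22.7,0.6,5.6],[25.2,0.7,6.2],[25.2,0.7,6.2]], "dr": [[0,0,-0.06],[0,0,-0.12],[0,0,-0.18],[0,0,-0.24],[0,0,-0.3],[0,0,-0.37],[0,0,-0.43],[0,0,-0.49],[0,0,-0.55],[0,0,-0.61],[0,0,-0.61]], "fingers": [0,0,0,0,0,0,0,0,0,0,0]}}

```text
time: 4.15
tool_pos: [0.4182, -0.0013, 0.1196]
ee_rot: [-180.0, -0.0, 109.3]
force: [-0.7, -0.3, 0.1]
gripper_width: 0.0
```

Run:
```python
from plan import *
o=get_obs(); a=np.array([*o["tool_pos"],o["ee_rot"][2]]); b=np.array(polar(-161,.19,.034)); b[3]+=360
c=np.array(polar(-161,.158,.034)); c[3]+=360
rows([a+(b-a)*s for s in np.arange(1,6)/5]+[b+(c-b)*s for s in np.arange(1,6)/5]); print(o["gripper_width"],o["joints"].round(0))
a,_=grab_frame("wrist"); b,_=grab_frame("scene")
save(a,"pics/w.png"); save(cv2.resize(b[100:300,130:430],None,fx=2.5,fy=2.5),"pics/s2.png")
```

```text
t 4.15 pos [ 0.4182 -0.0013  0.1196] rot [-180.    -0.   109.3] F [-0.7 -0.3  0.1]
[[-0.0, -0.0, 1.7], [-0.1, -0.0, 3.4], [-0.1, -0.0, 5.1], [-0.2, -0.0, 6.8], [-0.2, -0.0, 8.6], [-0.2, 0.6, 8.6], [-0.2, 1.2, 8.6], [-0.2, 1.9, 8.6], [-0.2, 2.5, 8.6], [-0.2, 3.2, 8.6]]
[[0.0, 0.0, 0.0], [0.0, 0.0, 0.0], [0.0, 0.0, 0.0], [0.0, 0.0, 0.0], [0.0, 0.0, 0.01], [0.0, 0.0, 0.01], [0.0, 0.0, 0.01], [0.0, 0.0, 0.01], [0.0, 0.0, 0.01], [0.0, 0.0, 0.01]]
1.1160153135137428e-06 [-16. -11. 127.   0.  64. -35.]
```

View pics/s2.png

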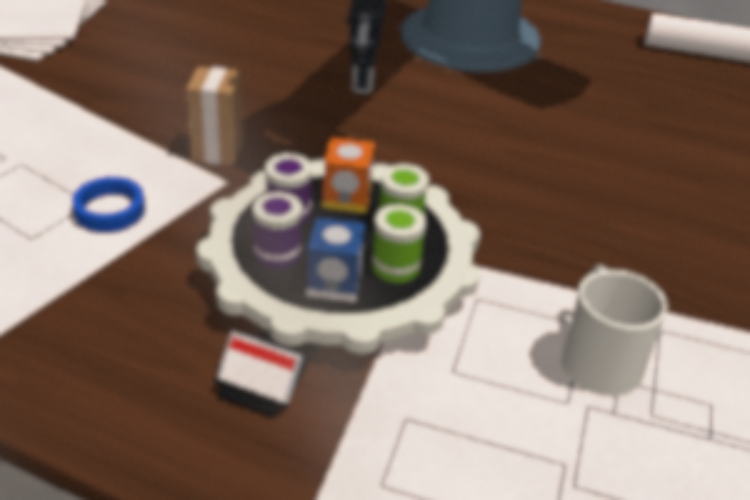

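The scene crop shows the closed fingers at (362,85), standing outside the rim behind the orange pack at (348,175), with clear space below. I'll lower them and move into the hollow.

>>> {"method": "apply_moves", "body": {"linear": [[0,0,1.7],[-0.1,0,3.4],[-0.1,0,5.1],[-0.2,0,6.8],[-0.2,0,8.6],[-0.2,0,8.6],[-0.2,0.8,8.6],[-0.2,1.6,8.6],[-0.2,2.4,8.6],[-0.2,3.1,8.6],[-0.2,3.1,8.6]], "dr": [[0,0,0],[0,0,0],[0,0,0],[0,0,0],[0,0,0],[0,0,0],[0,0,0],[0,0,0],[0,0,0],[0,0,0],[0,0,0]], "fingers": [0,0,0,0,0,0,0,0,0,0,0]}}

```text
time: 5.35
tool_pos: [0.4499, 0.0051, 0.035]
ee_rot: [179.9, 0.1, 109.2]
force: [-0.3, -0.2, 0.1]
gripper_width: -0.0001
```

Run:
```python
from plan import *
T=[]
f=-161
for i in range(12):
    f+=min(1+.5*i,3); T.append(polar(f,.158,.034)); T[-1][3]+=360
rows(T);print(f)
a,_=grab_frame("wrist"); save(a,"pics/w2.png")
```

```text
t 5.35 pos [0.4499 0.0051 0.035 ] rot [1.799e+02 1.000e-01 1.092e+02] F [-0.3 -0.2  0.1]
[[-0.1, -0.1, 0.1], [-0.5, -0.0, 0.1], [-1.0, -0.0, 0.1], [-1.7, 0.1, 0.1], [-2.5, 0.2, 0.1], [-3.3, 0.3, 0.1], [-4.1, 0.5, 0.1], [-4.9, 0.8, 0.1], [-5.7, 1.1, 0.1], [-6.5, 1.4, 0.1], [-7.2, 1.8, 0.1], [-7.9, 2.2, 0.1]]
[[0.0, 0.0, -0.01], [0.0, 0.0, -0.04], [0.0, 0.0, -0.08], [0.0, 0.0, -0.12], [0.0, 0.0, -0.17], [0.0, 0.0, -0.22], [0.0, 0.0, -0.28], [0.0, 0.0, -0.33], [0.0, 0.0, -0.38], [0.0, 0.0, -0.43], [0.0, 0.0, -0.49], [0.0, 0.0, -0.54]]
-130.0
```

View pics/w2.png

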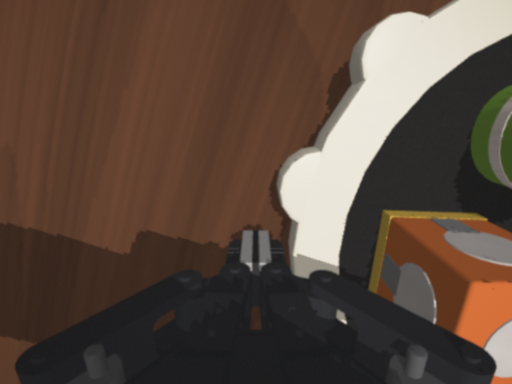

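The wrist view shows the closed fingers at (256,245), seated in the hollow with a lobe at (295,185). But the gripper's knuckles spread about ±68 mm along tool y, which points radially, so they come too near the orange pack (395,290). I'll back out and turn the tool 90° so that tool x is radial before pushing.

Run:
```python
from plan import *
o=get_obs(); a=np.array([*o["tool_pos"],o["ee_rot"][2]])
def P(r,yaw,phi=-161): q=polar(phi,r,.036); q[3]=yaw; return q
rows([P(.17,109),P(.18,109),P(.19,100)]+[P(.195,100-9*i) for i in range(1,10)])
```

```text
t 5.4 pos [0.4491 0.0052 0.0347] rot [1.800e+02 1.000e-01 1.092e+02] F [-0.7 -0.8  0.1]
[[0.2, -1.2, -0.1], [0.2, -2.2, -0.1], [0.2, -3.2, -0.1], [0.2, -3.7, -0.1], [0.2, -3.7, -0.1], [0.2, -3.7, -0.1], [0.2, -3.7, -0.1], [0.2, -3.7, -0.1], [0.2, -3.7, -0.1], [0.2, -3.7, -0.1], [0.2, -3.7, -0.1], [0.2, -3.7, -0.1]]
[[0.0, 0.0, 0.0], [0.0, 0.0, 0.0], [0.0, 0.0, 0.16], [0.0, 0.0, 0.32], [0.0, 0.0, 0.47], [0.0, 0.0, 0.63], [0.0, 0.0, 0.79], [0.0, 0.0, 0.95], [0.0, 0.0, 1.1], [0.0, 0.0, 1.26], [0.0, 0.0, 1.42], [0.0, 0.0, 1.57]]
```

>>> {"method": "apply_moves", "body": {"linear": [[0.1,-1.2,-0.1],[0.2,-2.2,-0.1],[0.2,-3.2,-0.1],[0.2,-3.7,-0.1],[0.2,-3.7,-0.1],[0.2,-3.7,-0.1],[0.2,-3.7,-0.1],[0.2,-3.7,-0.1],[0.2,-3.7,-0.1],[0.2,-3.7,-0.1],[0.2,-3.7,-0.1],[0.2,-3.7,-0.1]], "dr": [[0,0,0],[0,0,0.1],[0,0,0.24],[0,0,0.39],[0,0,0.54],[0,0,0.69],[0,0,0.84],[0,0,0.99],[0,0,1.14],[0,0,1.29],[0,0,1.43],[0,0,1.57]], "fingers": [0,0,0,0,0,0,0,0,0,0,0,0]}}

```text
time: 6.6
tool_pos: [0.4122, -0.0051, 0.0354]
ee_rot: [180.0, 0.0, 18.9]
force: [-0.2, 0.6, -0.7]
gripper_width: 0.0001
```

Run:
```python
from plan import *
def P(r,phi): q=polar(phi,r,.036); q[3]=phi+180; return q
rows([P(r,-161) for r in (.188,.18,.172,.164,.156,.155)])
a,_=grab_frame("wrist"); save(a,"pics/w3.png")
```

```text
t 6.6 pos [ 0.4122 -0.0051  0.0354] rot [180.    0.   18.9] F [-0.2  0.6 -0.7]
[[0.8, 0.0, -0.1], [1.6, 0.0, -0.1], [2.4, 0.0, -0.1], [3.2, 0.0, -0.1], [4.0, 0.0, -0.1], [4.1, 0.0, -0.1]]
[[0.0, 0.0, 0.0], [0.0, 0.0, 0.0], [0.0, 0.0, 0.0], [0.0, 0.0, 0.0], [0.0, 0.0, 0.0], [0.0, 0.0, 0.0]]
```

View pics/w3.png

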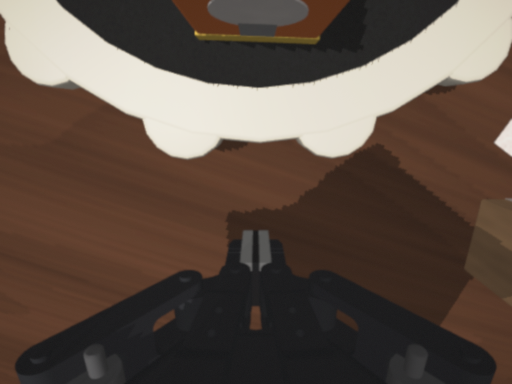

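The wrist view shows the fingers at (256,250) lined up with the hollow between lobes (187,140) and (338,140). I'll move in.

>>> {"method": "apply_moves", "body": {"linear": [[0.8,0,-0.1],[1.6,0,-0.1],[2.4,0,-0.1],[3.2,0,-0.1],[4.0,0,-0.1],[4.0,0,-0.1]], "dr": [[0,0,0],[0,0,0],[0,0,0],[0,0,0],[0,0,0],[0,0,0]], "fingers": [0,0,0,0,0,0]}}

```text
time: 7.25
tool_pos: [0.4513, 0.0079, 0.0366]
ee_rot: [179.9, -0.0, 18.7]
force: [1.0, 0.2, 0.1]
gripper_width: 0.0004
```

Run:
```python
from plan import *
def P(r,phi): q=polar(phi,r,.036); q[3]=phi+180; return q
f=-161;T=[]
for i in range(12): f+=min(.5+.5*i,3); T.append(P(.155,f))
rows(T);print(f)
```

```text
t 7.25 pos [0.4513 0.0079 0.0366] rot [179.9  -0.   18.7] F [1.  0.2 0.1]
[[0.0, 0.1, 0.1], [0.0, 0.4, 0.1], [0.0, 0.8, 0.1], [0.1, 1.3, 0.1], [0.2, 2.0, 0.1], [0.3, 2.8, 0.1], [0.5, 3.6, 0.1], [0.7, 4.4, 0.1], [0.9, 5.2, 0.1], [1.2, 5.9, 0.1], [1.6, 6.7, 0.1], [1.9, 7.4, 0.1]]
[[0.0, 0.0, -0.01], [0.0, 0.0, -0.03], [0.0, 0.0, -0.06], [0.0, 0.0, -0.09], [0.0, 0.0, -0.14], [0.0, 0.0, -0.19], [0.0, 0.0, -0.24], [0.0, 0.0, -0.29], [0.0, 0.0, -0.35], [0.0, 0.0, -0.4], [0.0, 0.0, -0.45], [0.0, 0.0, -0.5]]
-132.5
```

>>> {"method": "apply_moves", "body": {"linear": [[0.0,0.1,0.1],[0.0,0.4,0.1],[0.0,0.8,0.1],[0.1,1.3,0.1],[0.2,2.0,0.1],[0.3,2.8,0.1],[0.5,3.6,0.1],[0.7,4.4,0.1],[0.9,5.2,0.1],[1.2,5.9,0.1],[1.6,6.7,0.1],[1.9,7.4,0.1]], "dr": [[0,0,-0.01],[0,0,-0.03],[0,0,-0.06],[0,0,-0.09],[0,0,-0.14],[0,0,-0.19],[0,0,-0.24],[0,0,-0.29],[0,0,-0.35],[0,0,-0.4],[0,0,-0.45],[0,0,-0.5]], "fingers": [0,0,0,0,0,0,0,0,0,0,0,0]}}

```text
time: 8.45
tool_pos: [0.4926, -0.0567, 0.0354]
ee_rot: [180.0, 0.1, 47.5]
force: [-0.4, -0.9, -0.3]
gripper_width: -0.0001
```

Run:
```python
from plan import *
def P(r,phi): q=polar(phi,r,.036); q[3]=phi+180; return q
p=get_obs()["tool_pos"][:2]-AX; f=np.degrees(np.arctan2(p[1],p[0])); print("phi",f,np.hypot(*p))
f=-132.5
rows([P(.155,f+2.8*(i+1)) for i in range(12)])
a,_=grab_frame("scene"); save(cv2.resize(a[100:300,130:430],None,fx=2.5,fy=2.5),"pics/s3.png")
```

```text
phi -132.46051990756442 0.15612900419979012
t 8.45 pos [ 0.4926 -0.0567  0.0354] rot [1.80e+02 1.00e-01 4.75e+01] F [-0.4 -0.9 -0.3]
[[0.1, 0.7, -0.1], [0.2, 1.5, -0.1], [0.3, 2.3, -0.1], [0.4, 3.0, -0.1], [0.6, 3.7, -0.1], [0.8, 4.5, -0.1], [1.0, 5.2, -0.1], [1.3, 5.9, -0.1], [1.6, 6.6, -0.1], [1.9, 7.3, -0.1], [2.3, 7.9, -0.1], [2.7, 8.6, -0.1]]
[[0.0, 0.0, -0.05], [0.0, 0.0, -0.1], [0.0, 0.0, -0.15], [0.0, 0.0, -0.2], [0.0, 0.0, -0.24], [0.0, 0.0, -0.29], [0.0, 0.0, -0.34], [0.0, 0.0, -0.39], [0.0, 0.0, -0.44], [0.0, 0.0, -0.49], [0.0, 0.0, -0.54], [0.0, 0.0, -0.59]]
```

View pics/s3.png

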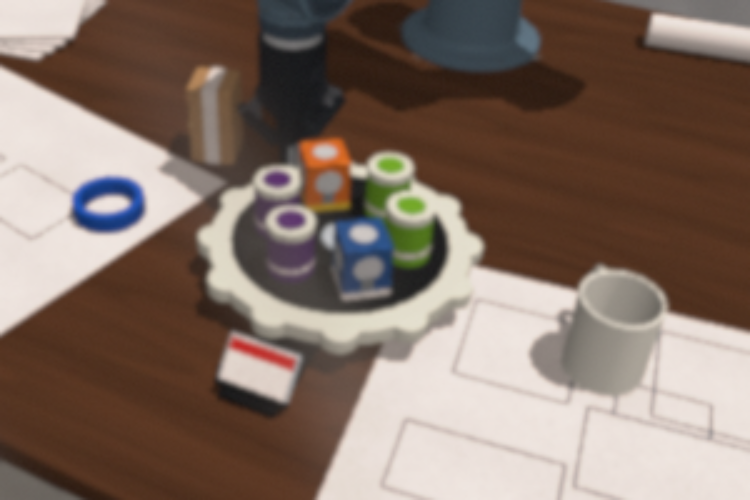

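The scene crop shows the table turned about 25°: orange at (325,175), blue at (362,255), all packs upright. The fingers are at the rim, clear of the box at (213,115). I'll keep sweeping.

>>> {"method": "apply_moves", "body": {"linear": [[0.1,0.7,-0.1],[0.2,1.5,-0.1],[0.3,2.3,-0.1],[0.4,3.0,-0.1],[0.6,3.7,-0.1],[0.8,4.5,-0.1],[1.0,5.2,-0.1],[1.3,5.9,-0.1],[1.6,6.6,-0.1],[1.9,7.3,-0.1],[2.3,7.9,-0.1],[2.7,8.6,-0.1]], "dr": [[0,0,-0.05],[0,0,-0.1],[0,0,-0.15],[0,0,-0.2],[0,0,-0.24],[0,0,-0.29],[0,0,-0.34],[0,0,-0.39],[0,0,-0.44],[0,0,-0.49],[0,0,-0.54],[0,0,-0.59]], "fingers": [0,0,0,0,0,0,0,0,0,0,0,0]}}

```text
time: 9.7
tool_pos: [0.5748, -0.0961, 0.0365]
ee_rot: [180.0, 0.1, 81.5]
force: [-0.3, -1.7, -0.9]
gripper_width: 0.0001
```

```bash
cat > nxt.py <<'E'
from plan import *
import sys
def P(r,phi): q=polar(phi,r,.036); q[3]=phi+180; return q
if __name__=="__main__":
    o=get_obs();p=o["tool_pos"][:2]-AX; f=np.degrees(np.arctan2(p[1],p[0])); print("phi",f.round(2),np.hypot(*p).round(4),o["joints"].round(0))
    inc=eval(sys.argv[1]); rows([P(.155,f+x) for x in np.cumsum(inc)])
E
python3 nxt.py "[2.8]*12"
```

```text
phi -98.53 0.1563 [-21.  20. 105.  -0.  55. -12.]
t 9.7 pos [ 0.5748 -0.0961  0.0365] rot [1.80e+02 1.00e-01 8.15e+01] F [-0.3 -1.7 -0.9]
[[0.2, 0.8, 0.1], [0.2, 1.5, 0.1], [0.3, 2.3, 0.1], [0.4, 3.0, 0.1], [0.6, 3.7, 0.1], [0.8, 4.5, 0.1], [1.0, 5.2, 0.1], [1.3, 5.9, 0.1], [1.6, 6.6, 0.0], [1.9, 7.3, 0.0], [2.3, 7.9, 0.0], [2.7, 8.6, 0.0]]
[[0.0, 0.0, -0.05], [0.0, 0.0, -0.1], [0.0, 0.0, -0.15], [0.0, 0.0, -0.2], [0.0, 0.0, -0.24], [0.0, 0.0, -0.29], [0.0, 0.0, -0.34], [0.0, 0.0, -0.39], [0.0, 0.0, -0.44], [0.0, 0.0, -0.49], [0.0, 0.0, -0.54], [0.0, 0.0, -0.59]]
```

>>> {"method": "apply_moves", "body": {"linear": [[0.1,0.8,0.1],[0.2,1.5,0.1],[0.3,2.3,0.1],[0.4,3.0,0.1],[0.6,3.7,0.1],[0.8,4.5,0.1],[1.0,5.2,0.1],[1.3,5.9,0.1],[1.6,6.6,0.0],[1.9,7.3,0.0],[2.3,7.9,0.0],[2.7,8.6,0.0]], "dr": [[0,0,-0.05],[0,0,-0.1],[0,0,-0.15],[0,0,-0.2],[0,0,-0.24],[0,0,-0.29],[0,0,-0.34],[0,0,-0.39],[0,0,-0.44],[0,0,-0.49],[0,0,-0.54],[0,0,-0.59]], "fingers": [0,0,0,0,0,0,0,0,0,0,0,0]}}

```text
time: 10.9
tool_pos: [0.664, -0.0831, 0.0364]
ee_rot: [-179.9, 0.2, 115.3]
force: [1.5, -2.1, 0.1]
gripper_width: 0.0001
```

```bash
python3 nxt.py "[2.8]*6+[2.2,1.6,1,.6,0,0]"
```

```text
phi -65.0 0.1563 [-17.  29.  92.  -0.  59. -42.]
t 10.9 pos [ 0.664  -0.0831  0.0364] rot [-179.9    0.2  115.3] F [ 1.5 -2.1  0.1]
[[0.1, 0.8, 0.0], [0.2, 1.5, 0.0], [0.3, 2.3, 0.0], [0.4, 3.0, 0.0], [0.6, 3.8, 0.0], [0.8, 4.5, 0.0], [0.9, 5.1, 0.0], [1.1, 5.5, 0.0], [1.2, 5.7, 0.0], [1.2, 5.9, 0.0], [1.2, 5.9, 0.0], [1.2, 5.9, 0.0]]
[[0.0, 0.0, -0.04], [0.0, 0.0, -0.09], [0.0, 0.0, -0.14], [0.0, 0.0, -0.19], [0.0, 0.0, -0.24], [0.0, 0.0, -0.29], [0.0, 0.0, -0.33], [0.0, 0.0, -0.35], [0.0, 0.0, -0.37], [0.0, 0.0, -0.38], [0.0, 0.0, -0.38], [0.0, 0.0, -0.38]]
```

>>> {"method": "apply_moves", "body": {"linear": [[0.1,0.8,0.0],[0.2,1.5,0.0],[0.3,2.3,0.0],[0.4,3.0,0.0],[0.6,3.8,0.0],[0.8,4.5,0.0],[0.9,5.1,0.0],[1.1,5.5,0.0],[1.2,5.7,0.0],[1.2,5.9,0.0],[1.2,5.9,0.0],[1.2,5.9,0.0]], "dr": [[0,0,-0.04],[0,0,-0.09],[0,0,-0.14],[0,0,-0.19],[0,0,-0.24],[0,0,-0.29],[0,0,-0.33],[0,0,-0.35],[0,0,-0.37],[0,0,-0.38],[0,0,-0.38],[0,0,-0.38]], "fingers": [0,0,0,0,0,0,0,0,0,0,0,0]}}

```text
time: 12.1
tool_pos: [0.7124, -0.0471, 0.0365]
ee_rot: [-179.9, 0.2, 137.1]
force: [2.8, -1.0, 0.8]
gripper_width: 0.0001
```

```bash
cat >> nxt.py <<'E'
def look():
    from meas import colour
    img,_=grab_frame("scene"); 
    for c in("scene","top"):
        if c=="top": img,_=grab_frame(c)
        for n,lo,hi,z,r0,r1 in(("orangetop",(5,150,120),(18,255,255),.11,.03,.12),("bluetop",(100,120,60),(125,255,255),.11,.03,.12),("red",(0,90,60),(4,255,255),.045,.15,.23)):
            if c=="scene" and n!="red": continue
            try: k,q=colour(img,c,lo,hi,AX,z,r0,r1)
            except Exception as e: print(n,e); continue
            w=q-AX; print(c,n,k,np.degrees(np.arctan2(w[1],w[0])).round(1),np.hypot(*w).round(4))
        for t,z in(("station",.048),("hollow",.038),("card",.038),("pack_orange",.048)):
            for r in tip_of(c,t)[:1]:
                v,u=r["at"]; w=on_plane(c,u*512,v*384,z)[:2]-AX
                print(c,t,round(r["score"],2),np.degrees(np.arctan2(w[1],w[0])).round(1),np.hypot(*w).round(4))
    return img
E
python3 - <<'E'
from nxt import *
img=look(); o=get_obs()
print(o["tool_pos"].round(4),o["ee_rot"].round(1),o["force"].round(1),o["joints"].round(0))
rows([P(r,-43) for r in(.165,.175,.185,.195)]); q=P(.195,-43);q[2]=.036
save(cv2.resize(img[100:300,130:430],None,fx=2.5,fy=2.5),"pics/t4.png")
E
```

```text
scene red 137 2.4 0.1751
scene station 0.81 -47.3 0.0788
scene hollow 0.86 -46.7 0.1357
scene card 0.8 4.2 0.1951
scene pack_orange 0.91 -44.1 0.0773
top orangetop 18 -26.1 0.0576
top bluetop 285 131.6 0.0719
top red 46 2.6 0.1824
top station 0.74 -46.1 0.0709
top card 0.6 3.4 0.1856
top pack_orange 0.43 -51.3 0.0683
[ 0.7123 -0.0471  0.0365] [-179.9    0.2  137.1] [ 2.3 -2.2  1.1] [-13.  34.  84.  -0.  61. -60.]
t 12.6 pos [ 0.7123 -0.0471  0.0365] rot [-179.9    0.2  137.1] F [ 2.3 -2.2  1.1]
[[-0.9, -0.1, 0.0], [-1.9, -0.1, 0.1], [-2.9, -0.1, 0.1], [-3.9, -0.1, 0.1]]
[[0.0, 0.0, 0.0], [0.0, 0.0, 0.0], [0.0, 0.0, 0.0], [0.0, 0.0, 0.0]]
```

View pics/t4.png

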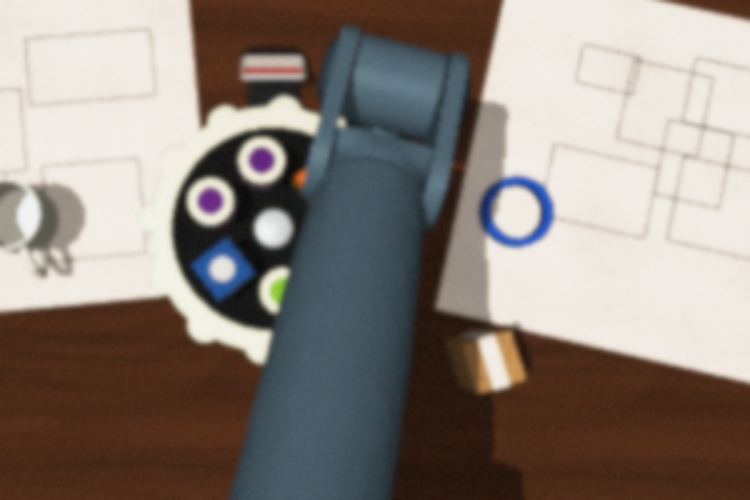

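The top crop shows the card at (273,67), axis at (273,228) and blue at (222,268), with the orange pack under the arm. Blue is at 131.6°, so orange is near −47.5°, and the card direction is about +2.5…3°. That leaves about 50°, so I'll re-grip two hollows back.

Run:
```python
from nxt import *
rows([P(.156,-45),P(.166,-46),P(.178,-46),P(.180,-47)]+[P(.18,-47-x) for x in(4,9,15,21,27,33,39,45)])
```

```text
t 12.6 pos [ 0.7123 -0.0471  0.0365] rot [-179.9    0.2  137.1] F [ 2.3 -2.2  1.1]
[[-0.0, -0.6, 0.0], [-1.0, -0.9, 0.1], [-2.2, -1.0, 0.1], [-2.4, -1.3, 0.1], [-2.3, -2.6, 0.1], [-2.0, -4.1, 0.1], [-1.4, -5.9, 0.1], [-0.7, -7.7, 0.1], [0.2, -9.3, 0.1], [1.2, -10.9, 0.1], [2.4, -12.3, 0.1], [3.8, -13.7, 0.1]]
[[0.0, 0.0, 0.04], [0.0, 0.0, 0.05], [0.0, 0.0, 0.05], [0.0, 0.0, 0.07], [0.0, 0.0, 0.14], [0.0, 0.0, 0.23], [0.0, 0.0, 0.33], [0.0, 0.0, 0.44], [0.0, 0.0, 0.54], [0.0, 0.0, 0.65], [0.0, 0.0, 0.75], [0.0, 0.0, 0.86]]
```

>>> {"method": "apply_moves", "body": {"linear": [[0.0,-0.6,0.0],[-1.0,-0.9,0.0],[-2.2,-1.0,0.0],[-2.4,-1.3,0.0],[-2.3,-2.6,0.0],[-2.0,-4.1,0.0],[-1.4,-5.9,0.0],[-0.7,-7.7,0.0],[0.2,-9.3,0.0],[1.2,-10.9,0.0],[2.4,-12.3,0.0],[3.8,-13.7,0.0]], "dr": [[0,0,0.04],[0,0,0.05],[0,0,0.05],[0,0,0.07],[0,0,0.14],[0,0,0.23],[0,0,0.33],[0,0,0.44],[0,0,0.54],[0,0,0.65],[0,0,0.75],[0,0,0.86]], "fingers": [0,0,0,0,0,0,0,0,0,0,0,0]}}

```text
time: 13.8
tool_pos: [0.5907, -0.1221, 0.0366]
ee_rot: [180.0, 0.2, 87.5]
force: [-0.4, 0.3, 0.3]
gripper_width: -0.0002
```

Run:
```python
from nxt import *
rows([P(.18,f) for f in(-97,-102,-107,-107.5)])
o=get_obs();p=o["tool_pos"][:2]-AX; print(np.degrees(np.arctan2(p[1],p[0])),np.hypot(*p))
a,_=grab_frame("wrist"); save(a,"pics/w5.png")
```

```text
t 13.8 pos [ 0.5907 -0.1221  0.0366] rot [180.    0.2  87.5] F [-0.4  0.3  0.3]
[[0.1, -1.5, 0.1], [0.3, -3.0, 0.1], [0.7, -4.6, 0.1], [0.7, -4.7, 0.1]]
[[0.0, 0.0, 0.08], [0.0, 0.0, 0.17], [0.0, 0.0, 0.25], [0.0, 0.0, 0.26]]
-92.31490536639241 0.1807703768225908
```

View pics/w5.png

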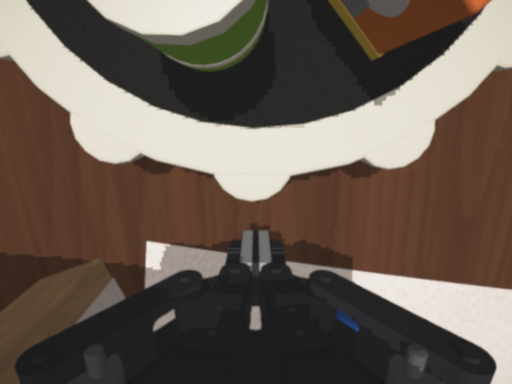

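The wrist view shows the fingers at (256,250) in front of the lobe at (253,185), so the hollows sit at −77.5° and −107.5° as worked out. The brown box corner shows at lower left and has clearance. I'll go back into −107.5°.

Run:
```python
from nxt import *
T=[P(.18,-97),P(.178,-102),P(.175,-107),P(.168,-107.5),P(.161,-107.5),P(.155,-107.5),P(.155,-107.5)]
rows(T)
```

```text
t 13.85 pos [ 0.5877 -0.1215  0.0357] rot [-1.798e+02  1.000e-01  8.740e+01] F [ 0.4 -0.3 -1.6]
[[0.1, -1.2, -0.0], [0.5, -2.7, -0.0], [1.1, -4.1, -0.0], [1.8, -4.1, -0.0], [2.5, -3.9, -0.0], [3.0, -3.8, -0.0], [3.0, -3.8, -0.0]]
[[0.0, 0.0, 0.08], [0.0, 0.0, 0.16], [0.0, 0.0, 0.25], [0.0, 0.0, 0.26], [0.0, 0.0, 0.26], [0.0, 0.0, 0.26], [0.0, 0.0, 0.26]]
```

>>> {"method": "apply_moves", "body": {"linear": [[0.1,-1.2,0.0],[0.5,-2.7,0.0],[1.1,-4.1,0.0],[1.8,-4.1,0.0],[2.5,-3.9,0.0],[3.0,-3.8,0.0],[3.0,-3.8,0.0]], "dr": [[0,0,0.08],[0,0,0.16],[0,0,0.25],[0,0,0.26],[0,0,0.26],[0,0,0.26],[0,0,0.26]], "fingers": [0,0,0,0,0,0,0]}}

```text
time: 14.55
tool_pos: [0.5521, -0.0892, 0.0359]
ee_rot: [-179.9, 0.2, 72.6]
force: [0.4, -0.7, -0.7]
gripper_width: 0.0002
```

```bash
python3 nxt.py "[.5,.7,1,1.5,2,2.5,2.8,2.8,2.8,2.8,2.8,2.8]"
```

```text
phi -107.26 0.1547 [-21.  17. 108.  -0.  55.  -3.]
t 14.55 pos [ 0.5521 -0.0892  0.0359] rot [-179.9    0.2   72.6] F [ 0.4 -0.7 -0.7]
[[-0.0, 0.1, -0.0], [-0.0, 0.3, -0.0], [-0.0, 0.6, -0.0], [0.0, 1.0, -0.0], [0.0, 1.5, -0.0], [0.1, 2.2, -0.0], [0.3, 3.0, -0.0], [0.4, 3.7, -0.0], [0.6, 4.4, -0.0], [0.9, 5.1, -0.0], [1.1, 5.9, -0.0], [1.4, 6.5, -0.0]]
[[0.0, 0.0, -0.01], [0.0, 0.0, -0.02], [0.0, 0.0, -0.04], [0.0, 0.0, -0.07], [0.0, 0.0, -0.1], [0.0, 0.0, -0.15], [0.0, 0.0, -0.19], [0.0, 0.0, -0.24], [0.0, 0.0, -0.29], [0.0, 0.0, -0.34], [0.0, 0.0, -0.39], [0.0, 0.0, -0.44]]
```

>>> {"method": "apply_moves", "body": {"linear": [[0,0.1,0],[0,0.3,0],[0,0.6,0],[0,1.0,0],[0,1.5,0],[0.1,2.2,0],[0.3,3.0,0],[0.4,3.7,0],[0.6,4.4,0],[0.9,5.1,0],[1.1,5.9,0],[1.4,6.5,0]], "dr": [[0,0,-0.01],[0,0,-0.02],[0,0,-0.04],[0,0,-0.07],[0,0,-0.1],[0,0,-0.15],[0,0,-0.19],[0,0,-0.24],[0,0,-0.29],[0,0,-0.34],[0,0,-0.39],[0,0,-0.44]], "fingers": [0,0,0,0,0,0,0,0,0,0,0,0]}}

```text
time: 15.75
tool_pos: [0.6191, -0.0961, 0.0358]
ee_rot: [-179.8, 0.2, 98.0]
force: [-0.4, -2.7, 0.4]
gripper_width: -0.0
```

```bash
python3 nxt.py "[2.8]*6+[2.4,2,1.6,1.2,.8,.4]"
```

```text
phi -82.24 0.156 [-19.  25.  98.  -0.  57. -27.]
t 15.75 pos [ 0.6191 -0.0961  0.0358] rot [-179.8    0.2   98. ] F [-0.4 -2.7  0.4]
[[0.1, 0.8, -0.0], [0.2, 1.5, -0.0], [0.3, 2.3, -0.0], [0.4, 3.0, -0.0], [0.5, 3.8, -0.0], [0.7, 4.5, -0.0], [0.9, 5.1, -0.0], [1.1, 5.6, -0.0], [1.3, 6.0, -0.0], [1.4, 6.3, -0.0], [1.5, 6.5, -0.0], [1.5, 6.6, -0.0]]
[[0.0, 0.0, -0.05], [0.0, 0.0, -0.09], [0.0, 0.0, -0.14], [0.0, 0.0, -0.19], [0.0, 0.0, -0.24], [0.0, 0.0, -0.29], [0.0, 0.0, -0.33], [0.0, 0.0, -0.37], [0.0, 0.0, -0.39], [0.0, 0.0, -0.42], [0.0, 0.0, -0.43], [0.0, 0.0, -0.44]]
```

>>> {"method": "apply_moves", "body": {"linear": [[0.1,0.8,0],[0.2,1.5,0],[0.3,2.3,0],[0.4,3.0,0],[0.5,3.8,0],[0.7,4.5,0],[0.9,5.1,0],[1.1,5.6,0],[1.3,6.0,0],[1.4,6.3,0],[1.5,6.5,0],[1.5,6.6,0]], "dr": [[0,0,-0.05],[0,0,-0.09],[0,0,-0.14],[0,0,-0.19],[0,0,-0.24],[0,0,-0.29],[0,0,-0.33],[0,0,-0.37],[0,0,-0.39],[0,0,-0.42],[0,0,-0.43],[0,0,-0.44]], "fingers": [0,0,0,0,0,0,0,0,0,0,0,0]}}

```text
time: 16.95
tool_pos: [0.6831, -0.0726, 0.0359]
ee_rot: [-179.8, 0.2, 123.2]
force: [2.3, -4.4, -0.6]
gripper_width: -0.0002
```

Run:
```python
from nxt import *
img=look(); save(cv2.resize(img[100:300,130:430],None,fx=2.5,fy=2.5),"pics/t6.png")
o=get_obs();p=o["tool_pos"][:2]-AX; print("finger",np.degrees(np.arctan2(p[1],p[0])),np.hypot(*p),o["force"])
```

```text
scene red 135 2.0 0.1802
scene station 0.8 2.1 0.0758
scene hollow 0.77 -4.8 0.1456
scene card 0.98 4.0 0.2068
scene pack_orange 0.59 4.6 0.087
top orangetop 257 -2.3 0.0733
top bluetop 281 176.8 0.0706
top red 44 2.6 0.1824
top station 0.92 1.3 0.0758
top hollow 0.67 -2.8 0.1362
top card 0.73 1.7 0.1809
top pack_orange 0.68 -1.7 0.0656
finger -57.06749734349013 0.15611397063780805 [ 2.77620353 -4.45112386 -0.54550875]
```

View pics/t6.png

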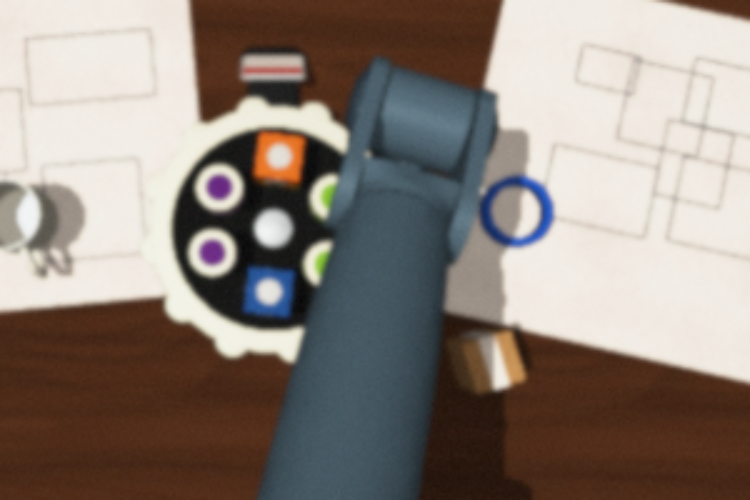

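The top crop shows orange at (279,157), blue at (268,291) and the axis at (273,228); the card is at (273,67). Orange is at about −2.3° and the card at about +2.5°, so I'll push another ~4.8° slowly, easing out slightly since the force is radial.

Run:
```python
from nxt import *
rows([P(.1575,f) for f in(-56.6,-56,-55.4,-54.8,-54.2,-53.6,-53,-52.6,-52.3,-52.2,-52.2)])
```

```text
t 17.45 pos [ 0.6829 -0.0725  0.036 ] rot [-179.8    0.2  123.2] F [ 2.8 -4.5 -0.5]
[[-0.1, 0.1, -0.0], [-0.1, 0.3, -0.0], [-0.1, 0.5, -0.0], [-0.1, 0.6, -0.0], [-0.1, 0.8, -0.0], [-0.1, 1.0, -0.0], [-0.1, 1.1, -0.0], [-0.1, 1.2, -0.0], [-0.1, 1.3, -0.0], [-0.1, 1.3, -0.0], [-0.1, 1.3, -0.0]]
[[0.0, 0.0, 0.0], [0.0, 0.0, -0.01], [0.0, 0.0, -0.02], [0.0, 0.0, -0.04], [0.0, 0.0, -0.05], [0.0, 0.0, -0.06], [0.0, 0.0, -0.07], [0.0, 0.0, -0.07], [0.0, 0.0, -0.08], [0.0, 0.0, -0.08], [0.0, 0.0, -0.08]]
```

>>> {"method": "apply_moves", "body": {"linear": [[-0.1,0.1,0],[-0.1,0.3,0],[-0.1,0.5,0],[-0.1,0.6,0],[-0.1,0.8,0],[-0.1,1.0,0],[-0.1,1.1,0],[-0.1,1.2,0],[-0.1,1.3,0],[-0.1,1.3,0],[-0.1,1.3,0]], "dr": [[0,0,0],[0,0,-0.01],[0,0,-0.02],[0,0,-0.04],[0,0,-0.05],[0,0,-0.06],[0,0,-0.07],[0,0,-0.07],[0,0,-0.08],[0,0,-0.08],[0,0,-0.08]], "fingers": [0,0,0,0,0,0,0,0,0,0,0]}}

```text
time: 18.55
tool_pos: [0.6943, -0.0662, 0.0359]
ee_rot: [-179.8, 0.1, 127.8]
force: [0.4, -0.7, 0.5]
gripper_width: 0.0
```

Run:
```python
from nxt import *
img=look()
o=get_obs();p=o["tool_pos"][:2]-AX; print("finger",np.degrees(np.arctan2(p[1],p[0])),np.hypot(*p),o["force"])
rows([P(.158,-53.5),P(.159,-55),P(.167,-55),P(.177,-55),P(.19,-55)])
```

```text
scene red 134 2.2 0.1824
scene station 0.67 9.3 0.0818
scene hollow 0.76 -3.5 0.1356
scene card 0.78 2.7 0.1915
scene pack_orange 0.71 0.5 0.0827
top orangetop 259 2.3 0.0731
top bluetop 285 -178.5 0.0709
top red 45 2.4 0.1824
top station 0.86 5.3 0.0739
top hollow 0.78 3.8 0.1288
top card 0.97 2.6 0.1873
top pack_orange 0.9 5.1 0.0642
finger -52.33229745925865 0.157608909772943 [0.07696272 0.8587489  0.12822148]
t 19.05 pos [ 0.6943 -0.0663  0.0359] rot [-1.798e+02  1.000e-01  1.278e+02] F [0.1 0.9 0.1]
[[-0.0, -0.3, -0.0], [-0.1, -0.7, -0.0], [-0.9, -0.8, -0.0], [-1.9, -0.8, -0.0], [-3.2, -0.9, 0.0]]
[[0.0, 0.0, 0.02], [0.0, 0.0, 0.05], [0.0, 0.0, 0.05], [0.0, 0.0, 0.05], [0.0, 0.0, 0.05]]
```

>>> {"method": "apply_moves", "body": {"linear": [[0,-0.3,0],[-0.1,-0.7,0],[-0.9,-0.8,0],[-1.9,-0.8,0],[-3.2,-0.9,0],[-3.5,-0.9,0],[-3.5,-0.9,-3],[-3.5,-0.9,-7],[-3.5,-0.9,-11],[-6,-3,-15],[-9,-6,-18],[-9,-6,-18]], "dr": [[0,0,0.02],[0,0,0.05],[0,0,0.05],[0,0,0.05],[0,0,0.05],[0,0,0.05],[0,0,0.05],[0,0,0.05],[0,0,0.05],[0,0,0.05],[0,0,0.05],[0,0,0.05]], "fingers": [0,0,0,0,0,0,0,0,0,0,0,0]}}

```text
time: 20.25
tool_pos: [0.7043, -0.1789, 0.2232]
ee_rot: [179.9, 0.7, 124.6]
force: [0.3, -0.5, 0.1]
gripper_width: 0.0001
```

Run:
```python
from nxt import *
img=look(); b,_=grab_frame("scene")
f=lambda i:cv2.resize(i[100:300,130:430],(400,267))
save(np.vstack([f(img),f(b)]),"pics/f7.png")
for t in("mug","tape","stock_box"):
    v,u=tip_of("scene",t)[0]["at"]; print(t,on_plane("scene",u*512,v*384,0).round(3))
o=get_obs(); print(o["tool_pos"],o["force"],o["time"])
```

```text
scene red 133 2.0 0.1824
scene station 0.72 7.3 0.0836
scene hollow 0.7 2.5 0.146
scene card 0.92 4.4 0.1983
scene pack_orange 0.7 3.9 0.0824
top orangetop 259 2.4 0.0735
top bluetop 287 -178.6 0.0707
top red 46 2.6 0.1824
top station 0.79 1.0 0.0701
top hollow 0.61 4.7 0.1373
top card 0.84 1.8 0.1789
top pack_orange 0.7 6.4 0.0723
mug [0.617 0.351 0.   ]
tape [ 0.625 -0.212  0.   ]
stock_box [ 0.467 -0.179  0.   ]
[ 0.70221946 -0.17320983  0.21625459] [-0.16026706  0.32566717  0.1558436 ] 20.95
```

View pics/f7.png

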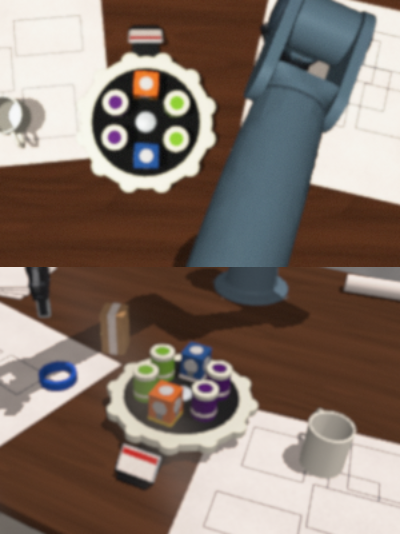

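The final views show the orange pack at (146,84), in line with the card (145,38) and the axis (146,122). All packs are upright, and the mug, tape and box haven't moved beyond the measurement scatter. The arm is clear, so I'll hand in.

```bash
python3 -c "
from plant import *
print(sign_off())"
```

```text
the job is handed in; nothing more can be done
None
```

I turned the turntable about 163° counter-clockwise by its rim with closed fingers, in two strokes and a slow final trim. I then withdrew, lifted clear and handed the job in at about 21 s of the 54 s allowed; sign-off gives no verdict.

**Orange pack:** in the last top view it sits at 2.4° and the card's red band at 2.6°, so it is well under 1 mm off the card line, with perhaps 2–3 mm of calibration error. Its centre is about 73 mm from the axis. I judged its facing only by eye.

**Everything else:** all six packs look upright. The mug, tape and brown box read within about 13 mm of their starts, which is network scatter. The contact force readings I took never passed about 5 N.

**At rest:** the orange pack's angle stayed within 0.1° before and after I withdrew the fingers. The arm is clear of everything.

**Disagreements:** the network's point estimates for the orange pack, its place and the rim hollow scattered between 1° and 7° in the last views. The card point read 2–4°. I relied on the colour measurements instead, which agreed across frames.

**Correction on the way:** I first entered the hollow with the gripper's knuckles pointing at the packs. I backed out untouched and turned the tool 90° before pushing.

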